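# Set the casting flasks over their wax trees

## Robot

A 7-joint arm with a two-finger parallel gripper is mounted at the origin on the work surface. World frame = base frame: x ahead of the robot, y to its left, z up, the work surface at z = 0. Lengths are in m, angles in rad, forces in N, time in s.
With the tool pointing down it reaches from about 0.35 to 0.9 m from the base axis. Payload 8.1 kg.
Tool frame: the origin (TCP) lies midway between the tips of the shut fingers; the grasp point (between the pads) lies 19 mm behind it (bot.grip_depth is the distance from the TCP to the grasp point, in m); z points along the fingers, y is the direction in which the jaws open and shut (so a half turn about z gives the same grasp; the last joint's range is limited). The gripper opens to 85 mm and grips with 20 to 120 N. Pads are 22 mm wide; open, the fingers measure 114 mm over their backs; the gripper's body (76 mm by 85 mm) begins 54 mm behind the grasp point. The pads swing forward as they close: fully open they stand 13 mm farther back than shut.
Start: joints at [-1.244, 0.434, 0.025, 1.573, -0.012, 1.134, -0.075], TCP at [0.26, 0.568, 0.231] pointing down, gripper open.
Joint ranges: [-2.62, 2.62], [-0.44, 2.09], [-1.27, 1.32], [0.08, 2.57], [-1.32, 4.46], [0.12, 2], [-2.74, 2.74]. Speed limits (rad/s): [2.22, 2.22, 3.01, 3.01, 3.14, 3.14, 3.14].

## Interface

Orientations are given as a 3x3 rotation matrix whose columns are the frame's x, y, z axes.
In Python, from plant import bot, jaws, planner, cams, hand_in, read_clock, read_q, read_qvel, read_effort, read_ee_pos, read_tool_rot, read_ft_force, read_moment, read_width gives the robot as it stands. Calls block until the motion is done:
- bot.goto(position, orientation): joint-space move of the TCP to a pose.
- bot.move_l(position, vel=0.15, rot=None): straight line of the TCP; rot=None keeps the orientation; vel is the mean speed in m/s.
- bot.move_joints(angles): joint-space move.
- jaws.command_gripper(opening): opening from 0.0 (shut) to 1.0 (fully open); the grip force is fixed at half the most; returns when the fingers have stopped.
- bot.wait(seconds).
- planner.solve_ik(position, orientation): joint angles nearest the present ones, or None.
- cams.capture(name): name is "side" or "top"; returns a dict with "image" (480x640x3 uint8, blue, green, red), "vertical_fov" (degrees; the focal length in pixels is half the picture's height over the tangent of half this angle, whatever the lens; pixels are square), "cx", "cy" (the principal point, pixels), "R" (3x3) and "t" (3): a world point X has camera coordinates R X + t. Camera axes: x right, y down, z forward; pixel columns grow to the right and rows downward; lengths in m; the calibration is good to about 2 mm. A picture is of the moment at which its call begins. There is no depth.
A pose or a line that the arm cannot do raises bot.IKError and nothing moves.
- hand_in(): hands the job in, once; it reports no verdict.
Readings, each from a call of its own:
- read_clock(): time.
- read_q(): joint angles.
- read_qvel(): joint speeds.
- read_effort(): joint torques, N m.
- read_ee_pos(): TCP position.
- read_tool_rot(): TCP orientation.
- read_ft_force(): force on the tool from outside, world axes, zero at the start.
- read_moment(): the same for the moment, N m.
- read_width(): opening from 0.0 (shut) to 1.0 (fully open).
Only numpy, scipy, OpenCV 4.12 (cv2) and the standard library are available. Lean on these libraries where they do the work, as an engineer would, in place of code of your own. Each camera call takes 0.05 s, during which the arm holds its last target. There are 200 camera calls.

## Task

Get the four wax trees ready for casting: lower each steel flask over a tree so that it stands upright and fully home in the well of a rubber base. Each base gets the flask whose diameter fits its well, and of the two flasks of equal diameter the taller goes over the taller tree, so that every tree ends below its flask's rim. Lower the flasks gently, do not tip or crush the waxes, and leave the loupe and the setter's block alone.

Things in the scene. Friction and masses are not known exactly. Their poses are not given: they have to be found in the camera images.
- flask_large: casting flask: a bare stainless-steel tube, open at both ends, 64 mm outside diameter, 80 mm tall, wall 2.5 mm, standing upright and loose on the bench. Origin: centre of its lower end; z up along its axis. About 360 g.
- flask_medium_tall: casting flask: a bare stainless-steel tube, open at both ends, 50 mm outside diameter, 92 mm tall, wall 2.5 mm, standing upright and loose on the bench. Origin: centre of its lower end; z up along its axis. About 300 g.
- flask_medium_short: casting flask: a bare stainless-steel tube, open at both ends, 50 mm outside diameter, 60 mm tall, wall 2.5 mm, standing upright and loose on the bench. Origin: centre of its lower end; z up along its axis. About 200 g.
- flask_small: casting flask: a bare stainless-steel tube, open at both ends, 36 mm outside diameter, 68 mm tall, wall 2.5 mm, standing upright and loose on the bench. Origin: centre of its lower end; z up along its axis. About 160 g.
- base_blue: loose round dark-grey rubber base, 20 mm high, 90 mm across, with a blue wax tree (stem with twelve little finger rings) at its centre. Its well floor is flat, 8 mm up; the sloping lip narrows from 79 mm inside at the top to 69 mm at the floor. The tree's top is 70 mm above the bench; it is 40 mm across. Origin: centre of the underside; z up.
- base_green: loose round dark-grey rubber base, 20 mm high, 76 mm across, with a green wax tree (stem with fifteen small flat discs) at its centre. Its well floor is flat, 8 mm up; the sloping lip narrows from 65 mm inside at the top to 55 mm at the floor. The tree's top is 82 mm above the bench; it is 30 mm across. Origin: centre of the underside; z up.
- base_red: loose round dark-grey rubber base, 20 mm high, 76 mm across, with a red wax tree (stem with nine small flat discs) at its centre. Its well floor is flat, 8 mm up; the sloping lip narrows from 65 mm inside at the top to 55 mm at the floor. The tree's top is 50 mm above the bench; it is 30 mm across. Origin: centre of the underside; z up.
- base_yellow: loose round dark-grey rubber base, 20 mm high, 62 mm across, with a yellow wax tree (stem with twelve tiny beads) at its centre. Its well floor is flat, 8 mm up; the sloping lip narrows from 51 mm inside at the top to 41 mm at the floor. The tree's top is 58 mm above the bench; it is 20 mm across. Origin: centre of the underside; z up.
- loupe: bystander: a folding steel loupe, swung open and lying flat, 61 x 24 mm, 19 mm high, loose. Origin: under the centre of the lens barrel; the case reaches 48 mm to its -x.
- setter_block: bystander: a dark wooden setter's block 44 x 44 mm with a red-brown ball of pitch on top, 84 mm high in all, loose. Origin: centre of the underside; z up.
Mind the look-alikes: they are no part of the job. Leave any purple look-alike of the flask_medium_short alone.

How it is judged:
By the outcome, as a careful person would: the job done as asked, in the order asked, and still so for the second after the job is handed in, with the robot touching nothing.
It also fails if it takes over 104 s, if anything falls off the work surface, if the arm or the gripper's body presses on something with over 40 N, if the wrist force passes 120 N, or if a joint passes its speed limit or range.

## Working session

There is one attempt and no reset: what is moved stays moved. The work goes in short steps, each a Python script; the robot and the scene stay as the last script left them, time stands still between calls to the robot, and variables do not carry over. Pictures are saved under pics/ and viewed, about 12 in all and at most 16, crops included, and the job is handed in when it is done.

```bash
ls; mkdir -p pics
python3 - <<'E'
from plant import *
import cv2
for n in ("top","side"):
    c=cams.capture(n); cv2.imwrite(f"pics/{n}0.png",c["image"]); print(n,c["vertical_fov"],c["cx"],c["cy"],c["R"],c["t"], [k for k in c])
print(read_clock(),read_tool_rot(),bot.grip_depth)
E
```

```text
pics
top 55.383753149731895 323.73808363380107 240.80215298909016 [[-0.02349364 -0.99970077  0.00681355]
 [-0.98672773  0.02209231 -0.16087358]
 [ 0.16067491 -0.01050262 -0.9869515 ]] [0.04962433 0.46898236 0.90559587] ['image', 'vertical_fov', 'cx', 'cy', 'R', 't']
side 44.40568522638344 324.0559082227687 238.96542150317592 [[ 0.79103752 -0.61172166 -0.00750032]
 [-0.35528195 -0.44937705 -0.81965541]
 [ 0.4980305   0.65104291 -0.57280778]] [-0.35407734  0.21149637  1.06820772] ['image', 'vertical_fov', 'cx', 'cy', 'R', 't']
0.1 [[-9.09023064e-01  4.16745535e-01 -4.77841593e-04]
 [ 4.16745789e-01  9.09022073e-01 -1.34825456e-03]
 [-1.27510512e-04 -1.42473296e-03 -9.99998977e-01]] 0.0187
```

View pics/top0.png

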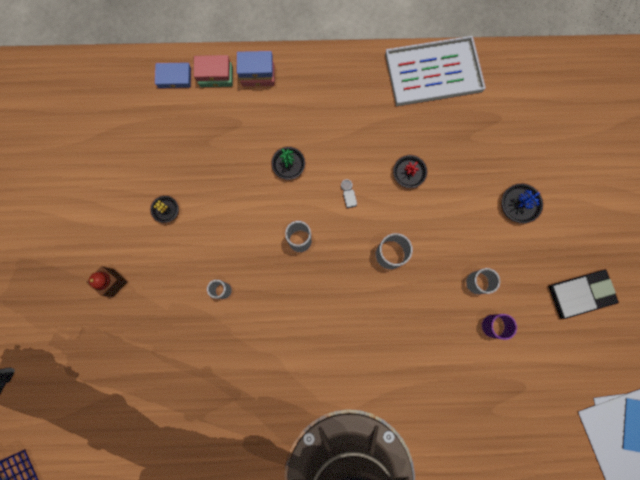

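View pics/side0.png

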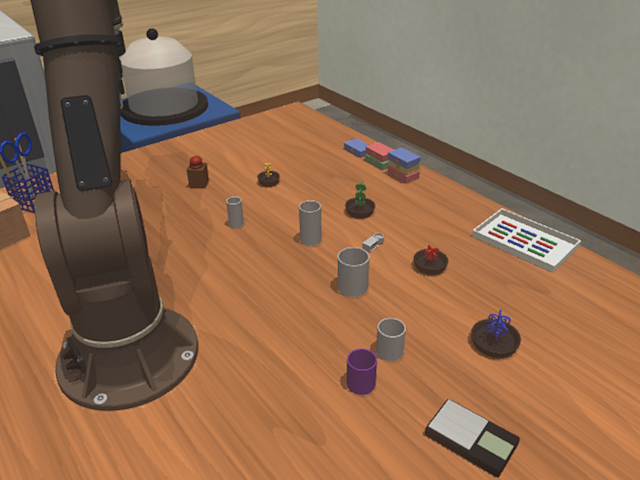

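```bash
cat > h.py <<'E'
from plant import *
import numpy as np, cv2
def K(c):
    f=240/np.tan(np.radians(c["vertical_fov"]/2)); return np.array([[f,0,c["cx"]],[0,f,c["cy"]],[0,0,1]])
def cast(c,uv,z):
    uv=np.atleast_2d(uv).astype(float); d=np.linalg.inv(K(c))@np.c_[uv,np.ones(len(uv))].T
    d=c["R"].T@d; C=-c["R"].T@c["t"]; return (C[:,None]+d*((z-C[2])/d[2])).T[:,:2]
def proj(c,X):
    p=K(c)@(c["R"]@np.atleast_2d(X).T+c["t"][:,None]); return (p[:2]/p[2]).T
FL=dict(large=((395,251),.032,.080),mtall=((298,236),.025,.092),mshort=((484,281),.025,.060),small=((217,289),.018,.068))
BA=dict(blue=((521,204),.045,.02),green=((288,164),.038,.02),red=((410,172),.038,.02),yellow=((165,210),.031,.02))
def mask(im,kind):
    hsv=cv2.cvtColor(im,cv2.COLOR_BGR2HSV)
    m=(hsv[...,1]<100) if kind=="f" else (hsv[...,2]<75)
    return cv2.morphologyEx(m.astype(np.uint8),cv2.MORPH_CLOSE,np.ones((3,3)))
def cyl(c,kind,px,r,h):
    """axis of an upright cylinder from its silhouette: far end on the top rim, near end on the bottom rim"""
    im=cv2.resize(c["image"],None,fx=4,fy=4,interpolation=cv2.INTER_CUBIC)
    m=mask(im,kind); n,l,st,ce=cv2.connectedComponentsWithStats(m)
    x,y=4*px[0],4*px[1]; w=l[y-80:y+80,x-80:x+80]; k=np.bincount(w[w>0]).argmax()
    cs,_=cv2.findContours((l==k).astype(np.uint8),cv2.RETR_EXTERNAL,cv2.CHAIN_APPROX_NONE)
    p=max(cs,key=cv2.contourArea)[:,0].astype(float); p=(p+.5)/4-.5
    C=(-c["R"].T@c["t"])[:2]; T=cast(c,p,h); B=cast(c,p,0)
    u=T.mean(0)-C; u/=np.linalg.norm(u); v=np.array([-u[1],u[0]])
    far=((T-C)@u).max()-r; near=((B-C)@u).min()+r
    # tangential: bearing limits of the silhouette
    a=np.arctan2((T-C)@v,(T-C)@u); b=(a.max()+a.min())/2
    d=np.array([np.cos(b)*u+np.sin(b)*v])[0]
    rad=np.sin((a.max()-a.min())/2)*(far+near)/2
    return C+d*far, C+d*near, rad, len(p)
E
cat > m.py <<'E'
from h import *
c=cams.capture("top"); s=cams.capture("side"); im=c["image"].copy(); i2=s["image"].copy()
t=np.linspace(0,6.28,60)
for D,k in ((FL,"f"),(BA,"b")):
    for n,(px,r,h) in D.items():
        f,ne,rad,N=cyl(c,k,px,r,h); print(n,f.round(4),ne.round(4),"rad",round(rad,4),r,N)
        g=(f+ne)/2
        for z in (0,h):
            X=np.c_[g[0]+r*np.cos(t),g[1]+r*np.sin(t),z+0*t]
            cv2.polylines(im,[proj(c,X).round().astype(int)],1,(0,255,255) if z else (255,255,0))
            cv2.polylines(i2,[proj(s,X).round().astype(int)],1,(0,255,255) if z else (255,255,0))
cv2.imwrite("pics/m_top.png",cv2.resize(im[120:350,60:560],(800,368))); cv2.imwrite("pics/m_side.png",cv2.resize(i2[130:430,180:560],(760,600)))
E
python3 m.py
```

```text
large [ 0.4446 -0.1028] [ 0.4443 -0.1026] rad 0.0336 0.032 417
mtall [0.4788 0.0904] [0.4783 0.0903] rad 0.0266 0.025 341
mshort [ 0.3796 -0.2858] [ 0.3795 -0.2851] rad 0.0265 0.025 361
small [0.3755 0.2543] [0.3754 0.2539] rad 0.0197 0.018 263
blue [ 0.5442 -0.3846] [ 0.5483 -0.3924] rad 0.0424 0.045 751
green [0.6426 0.1121] [0.6531 0.1142] rad 0.0356 0.038 613
red [ 0.6192 -0.1489] [ 0.6265 -0.1537] rad 0.0353 0.038 375
yellow [0.5476 0.3739] [0.5535 0.3823] rad 0.0287 0.031 310
```

View pics/m_side.png

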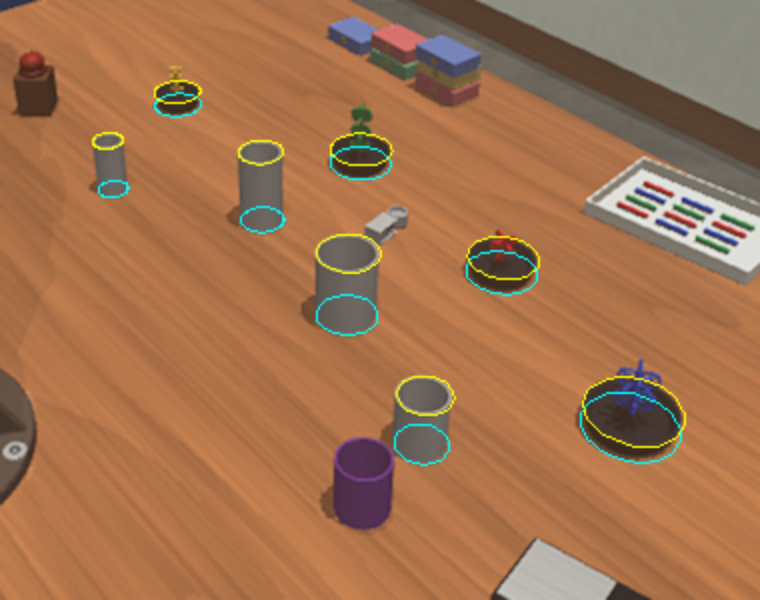

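View pics/m_top.png

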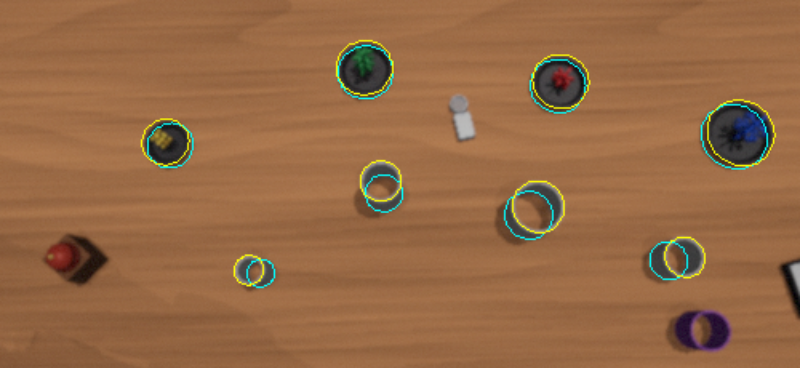

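Run:
```python
from h import *
import h
c=cams.capture("top"); hsv=cv2.cvtColor(c["image"],cv2.COLOR_BGR2HSV)
print("row172", [tuple(int(a) for a in hsv[172,x,1:]) for x in list(range(386,398))+list(range(422,434))])
print("col410", [tuple(int(a) for a in hsv[y,410,1:]) for y in list(range(150,162))+list(range(182,194))])
print("nadir",(-c["R"].T@c["t"]))
for T in (85,105,125):
  for V in (60,90):
    h.mask=lambda im,k:((lambda q:((q[...,1]<T)|(q[...,2]<V)).astype(np.uint8))(cv2.cvtColor(im,cv2.COLOR_BGR2HSV)))
    for n,(px,r,hh) in BA.items():
        f,ne,rad,N=cyl(c,"b",px,r,hh); print(T,V,n,f.round(4),ne.round(4),((f+ne)/2).round(4),"rad",round(rad,4),r)
```

```text
row172 [(139, 163), (139, 163), (141, 163), (138, 161), (143, 150), (147, 120), (144, 94), (101, 68), (32, 55), (6, 41), (6, 42), (13, 59), (17, 46), (20, 26), (20, 26), (20, 39), (62, 70), (115, 118), (139, 150), (142, 160), (140, 164), (138, 164), (142, 165), (135, 164)]
col410 [(145, 156), (142, 154), (139, 156), (135, 153), (124, 128), (71, 94), (40, 58), (39, 39), (55, 28), (51, 30), (17, 45), (64, 76), (0, 69), (7, 73), (0, 62), (5, 53), (5, 54), (53, 63), (117, 74), (144, 83), (139, 108), (139, 143), (143, 155), (140, 160)]
nadir [0.31841722 0.04875971 0.96888796]
85 60 blue [ 0.5462 -0.388 ] [ 0.5492 -0.3937] [ 0.5477 -0.3908] rad 0.0428 0.045
85 60 green [0.644  0.1119] [0.6531 0.1137] [0.6486 0.1128] rad 0.036 0.038
85 60 red [ 0.6197 -0.1497] [ 0.6277 -0.1549] [ 0.6237 -0.1523] rad 0.0357 0.038
85 60 yellow [0.5479 0.3743] [0.5538 0.3826] [0.5508 0.3784] rad 0.0285 0.031
85 90 blue [ 0.546  -0.3881] [ 0.5471 -0.3902] [ 0.5466 -0.3891] rad 0.0432 0.045
85 90 green [0.6439 0.1124] [0.6501 0.1136] [0.647 0.113] rad 0.0364 0.038
85 90 red [ 0.62   -0.1494] [ 0.6245 -0.1524] [ 
[... 698 characters left out ...]
0.3749] [0.5528 0.3813] [0.5505 0.3781] rad 0.0294 0.031
125 60 blue [ 0.5471 -0.3894] [ 0.5493 -0.3937] [ 0.5482 -0.3915] rad 0.0443 0.045
125 60 green [0.646  0.1122] [0.6515 0.1132] [0.6488 0.1127] rad 0.0376 0.038
125 60 red [ 0.6212 -0.1508] [ 0.6262 -0.1541] [ 0.6237 -0.1525] rad 0.0375 0.038
125 60 yellow [0.5492 0.3755] [0.5534 0.3815] [0.5513 0.3785] rad 0.0302 0.031
125 90 blue [ 0.5471 -0.3894] [ 0.5474 -0.39  ] [ 0.5473 -0.3897] rad 0.0441 0.045
125 90 green [0.646  0.1122] [0.6502 0.113 ] [0.6481 0.1126] rad 0.0375 0.038
125 90 red [ 0.6212 -0.1508] [ 0.6242 -0.1528] [ 0.6227 -0.1518] rad 0.0374 0.038
125 90 yellow [0.5492 0.3755] [0.5531 0.3811] [0.5511 0.3783] rad 0.0302 0.031
```

```bash
cat > job.py <<'E'
from h import *
F=dict(small=((.3755,.2541),.068,.020),mtall=((.4786,.0904),.092,.022),large=((.4445,-.1027),.080,.024),mshort=((.3796,-.2855),.060,.022))
B=dict(yellow=(.5512,.3785),green=(.6487,.1127),blue=(.5480,-.3912),red=(.6237,-.1522))
Rot=lambda a:np.array([[-np.sin(a),np.cos(a),0],[np.cos(a),np.sin(a),0],[0,0,-1]])
def tcpz(n,bottom): _,h,d=F[n]; return bottom+h-d-bot.grip_depth
def P(xy,z): return np.array([xy[0],xy[1],z])
def run(n,b,a):
    f=F[n][0]; t=B[b]; R=Rot(a); T0=read_clock()
    bot.goto(P(f,tcpz(n,.07)+.05),R); print("over",round(read_clock()-T0,2))
    bot.move_l(P(f,tcpz(n,.003)),vel=.15); jaws.command_gripper(0.0)
    f0=read_ft_force(); print("grip",round(read_width(),3),"F",f0.round(1),round(read_clock()-T0,2))
    bot.move_l(P(f,tcpz(n,.125)),vel=.2)
    print("lifted F",(read_ft_force()-f0).round(1))
    bot.move_l(P(t,tcpz(n,.125)),vel=.2); bot.wait(.3); f1=read_ft_force()
    print("above base",round(read_clock()-T0,2),"width",round(read_width(),3))
    bot.move_l(P(t,tcpz(n,.030)),vel=.08); print("30mm dF",(read_ft_force()-f1).round(1))
    bot.move_l(P(t,tcpz(n,.015)),vel=.04)
    z=.015
    while z>.001:
        z-=.0015; bot.move_l(P(t,tcpz(n,z)),vel=.02); d=read_ft_force()-f1
        if np.linalg.norm(d)>5: break
    print("bottom cmd",round(z,4),"tcp",read_ee_pos().round(4),"dF",d.round(1))
    jaws.command_gripper(1.0); bot.move_l(P(t,tcpz(n,.10)+.03),vel=.2)
    print("clock",round(read_clock(),2),"took",round(read_clock()-T0,2))
E
python3 - <<'E'
from job import *
c=cams.capture("top"); print("purple",cast(c,(499,327),.03))
for n,b in (("small","yellow"),("mtall","green"),("large","blue"),("mshort","red")):
  for a in (.6,0,-.6,-1.2):
    o=[planner.solve_ik(P(x,z),Rot(a)) for x in (F[n][0],B[b]) for z in (tcpz(n,.003),tcpz(n,.125))]
    print(n,a,[None if q is None else np.round(q,1)[[0,2,5,6]].tolist() for q in o])
E
```

```text
purple [[ 0.28665605 -0.31163859]]
small 0.6 [[-0.8, 0.2, 0.5, 0.0], [-0.9, 0.2, 0.8, -0.0], [-0.8, 0.2, 0.8, 0.0], [-0.8, 0.2, 1.0, 0.0]]
small 0 [[-0.9, 0.3, 0.5, -0.5], [-1.0, 0.4, 0.8, -0.6], [-0.8, 0.3, 0.8, -0.5], [-0.9, 0.3, 1.0, -0.5]]
small -0.6 [[-1.0, 0.4, 0.5, -1.0], [-1.1, 0.5, 0.8, -1.1], [-0.9, 0.4, 0.8, -1.0], [-1.0, 0.5, 1.0, -1.0]]
small -1.2 [[-1.0, 0.4, 0.5, -1.5], [-1.2, 0.6, 0.8, -1.7], [-1.0, 0.5, 0.8, -1.5], [-1.0, 0.6, 1.1, -1.6]]
mtall 0.6 [[-0.5, 0.3, 0.6, 0.6], [-0.6, 0.4, 0.9, 0.5], [-0.5, 0.3, 0.8, 0.6], [-0.5, 0.4, 1.1, 0.5]]
mtall 0 [[-0.6, 0.4, 0.6, 0.0], [-0.7, 0.5, 0.9, -0.1], [-0.6, 0.5, 0.8, 0.1], [-0.6, 0.5, 1.1, 0.0]]
mtall -0.6 [[-0.7, 0.5, 0.6, -0.5], [-0.8, 0.6, 0.9, -0.7], [-0.6, 0.6, 0.9, -0.4], [-0.7, 0.7, 1.1, -0.5]]
mtall -1.2 [[-0.7, 0.5, 0.6, -1.1], [-0.8, 0.7, 0.9, -1.2], [-0.6, 0.6, 0.9, -1.0], [-0.7, 0.7, 1.1, -1.1]]
large 0.6 [[-0.3, 0.6, 0.6, 1.2], [-0.5, 0.7, 0.8, 1.0], [0.2, 0.6, 0.9, 1.6], [0.1, 0.7, 1.1, 1.6]]
large 0 [[-0.3, 0.6, 0.6, 0.7], [-0.5, 0.8, 0.9, 0.4], [0.1, 0.8, 1.0, 1.2], [-0.0, 1.0, 1.2, 1.1]]
large -0.6 [[-0.4, 0.7, 0.6, 0.1], [-0.6, 0.9, 0.9, -0.1], [-0.0, 1.0, 1.1, 0.7], [-0.0, 1.0, 1.2, 0.5]]
large -1.2 [[-0.4, 0.7, 0.6, -0.5], [-0.7, 1.0, 0.9, -0.7], [-0.0, 1.0, 1.1, 0.1], [-0.0, 1.0, 1.2, -0.1]]
mshort 0.6 [[0.2, 0.5, 0.5, 1.6], [-0.3, 1.2, 1.0, 1.9], [-0.1, 0.4, 0.8, 1.1], [-0.2, 0.6, 1.0, 1.1]]
mshort 0 [[0.1, 0.6, 0.6, 1.1], [-0.2, 1.0, 0.9, 1.0], [-0.2, 0.5, 0.8, 0.6], [-0.3, 0.7, 1.0, 0.6]]
mshort -0.6 [[-0.2, 1.1, 0.9, 1.0], [-0.2, 1.0, 0.9, 0.4], [-0.2, 0.6, 0.8, 0.1], [-0.3, 0.8, 1.0, 0.0]]
mshort -1.2 [[-0.2, 1.1, 0.9, 0.4], [-0.2, 1.0, 0.9, -0.2], [-0.3, 0.7, 0.9, -0.4], [-0.4, 0.9, 1.1, -0.5]]
```

Run:
```python
from job import *
run("small","yellow",.6)
c=cams.capture("top");s=cams.capture("side")
cv2.imwrite("pics/s1.png",np.hstack([cv2.resize(c["image"][160:260,110:230],(480,400)),cv2.resize(s["image"][140:240,210:290],(320,400))]))
```

```text
over 1.3
grip 0.416 F [-1.8 -1.6 10.8] 2.76
lifted F [  0.5   1.4 -13.1]
above base 5.04 width 0.415
30mm dF [ 0.6  0.8 -0. ]
bottom cmd 0.0105 tcp [0.5513 0.3786 0.0411] dF [-4.2 -1.8 12.5]
clock 9.26 took 8.96
```

View pics/s1.png

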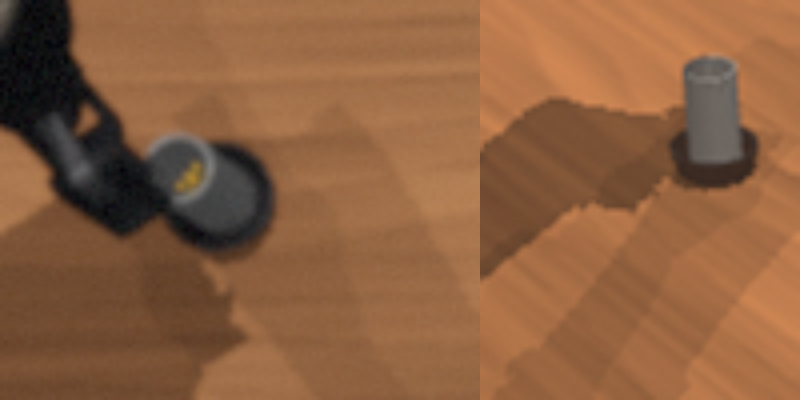

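Run:
```python
from job import *
run("mtall","green",.3); run("large","blue",-.3)
s=cams.capture("side"); cv2.imwrite("pics/s2.png",cv2.resize(s["image"][130:430,200:560],(720,600)))
```

```text
over 1.14
grip 0.577 F [-2.4 -0.3  8.9] 2.51
lifted F [  2.6   0.3 -12.9]
above base 4.57 width 0.574
30mm dF [-0.  -0.2  1.4]
bottom cmd 0.0105 tcp [0.6491 0.1127 0.0633] dF [-4.6  0.1 14.5]
clock 17.76 took 8.4
over 1.14
grip 0.739 F [-3.9  1.4 14.8] 2.43
lifted F [  4.5  -2.3 -18.7]
above base 5.17 width 0.737
30mm dF [-0.9 -0.4  0.1]
bottom cmd 0.012 tcp [ 0.5481 -0.3911  0.0497] dF [-2.   2.6  7. ]
clock 26.39 took 8.63
```

View pics/s2.png

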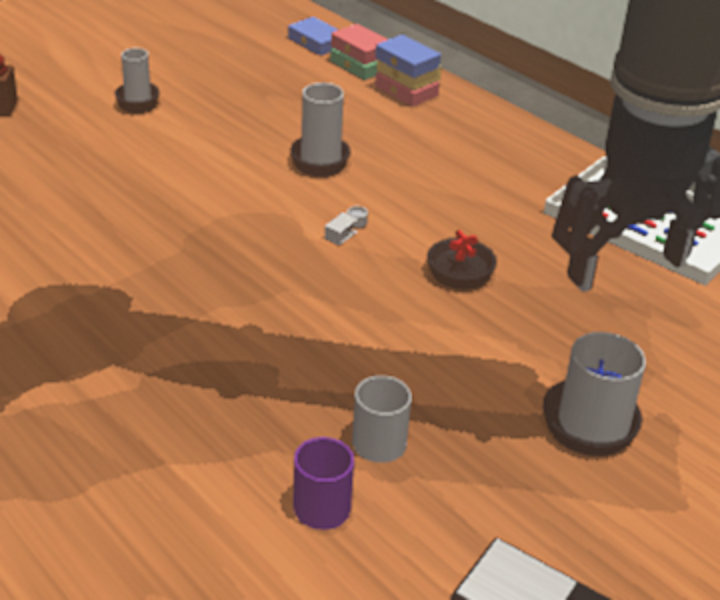

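Run:
```python
from job import *
run("mshort","red",-1.2)
bot.goto([.40,.15,.30],Rot(0)); bot.wait(.5)
c=cams.capture("top");s=cams.capture("side"); print(read_clock())
cv2.imwrite("pics/s3t.png",cv2.resize(c["image"][120:300,80:560],(800,300)))
i=s["image"]; f=lambda x,y,w=35:cv2.resize(i[y-w:y+w,x-w:x+w],(300,300),interpolation=cv2.INTER_CUBIC)
cv2.imwrite("pics/s3s.png",np.vstack([np.hstack([f(268,165),f(361,195)]),np.hstack([f(430,245),f(497,325,45)])]))
cv2.imwrite("pics/full3.png",i)
```

```text
over 0.82
grip 0.559 F [-1.4  2.1  9.4] 2.18
lifted F [  1.9  -2.2 -12.2]
above base 4.78 width 0.562
30mm dF [-0.6  0.2  1.1]
bottom cmd 0.0105 tcp [ 0.6238 -0.1522  0.0311] dF [-4.7  2.2 15. ]
clock 35.05 took 8.61
37.15
```

View pics/s3s.png

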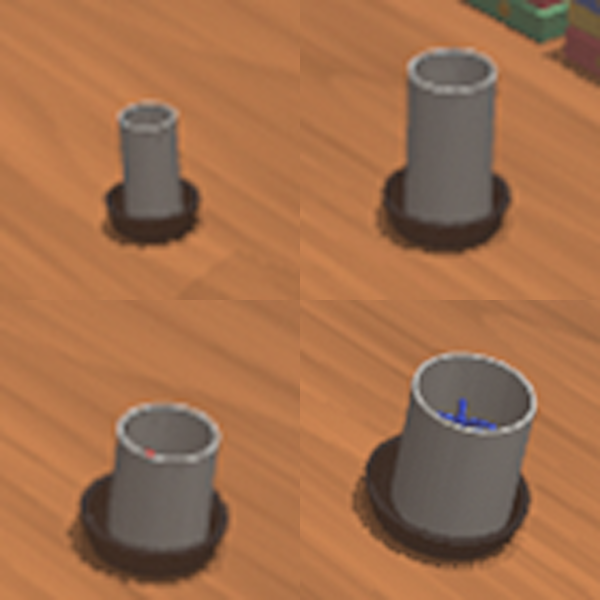

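View pics/s3t.png

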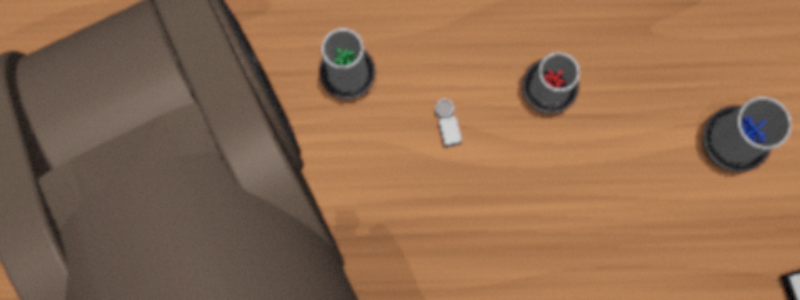

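Run:
```python
from job import *
bot.move_joints([-1.244,.434,.025,1.573,-.012,1.134,-.075]); bot.wait(.3)
c=cams.capture("top");s=cams.capture("side"); print(read_clock())
pairs=dict(yellow="small",green="mtall",red="mshort",blue="large"); t=np.linspace(0,6.28,100); out=[]
for b,n in pairs.items():
    r={"small":.018,"large":.032}.get(n,.025); h=F[n][1]; row=[]
    # rim: bright low-saturation ring in the top view -> centre on z=h+.008
    u=proj(c,P(B[b],h+.008))[0].astype(int); w=28; cr=cv2.resize(c["image"][u[1]-w:u[1]+w,u[0]-w:u[0]+w],None,fx=8,fy=8,interpolation=cv2.INTER_CUBIC)
    hsv=cv2.cvtColor(cr,cv2.COLOR_BGR2HSV); m=((hsv[...,1]<60)&(hsv[...,2]>115)).astype(np.uint8)
    p=cv2.findNonZero(m)[:,0]; (ex,ey),rr=cv2.minEnclosingCircle(cv2.convexHull(p))
    q=(np.array([ex,ey])+.5)/8-.5+u-w; g=cast(c,q,h+.008)[0]
    print(b,"base",B[b],"rim centre",g.round(4),"rim r",round(rr/8/K(c)[0,0]*(.969-h-.008),4))
    for cam in (c,s):
        v=proj(cam,P(B[b],h/2))[0].astype(int); w=38; k=7
        cr=cv2.resize(cam["image"][v[1]-w:v[1]+w,v[0]-w:v[0]+w],None,fx=k,fy=k,interpolation=cv2.INTER_CUBIC)[:,::1]
        for z,col in ((.008,(255,255,0)),(.008+h,(0,255,255))):
            X=np.c_[B[b][0]+r*np.cos(t),B[b][1]+r*np.sin(t),z+0*t]
            cv2.polylines(cr,[((proj(cam,X)-v+w+.5)*k).astype(int)],1,col)
        row.append(cv2.resize(cr,(300,300)))
    out.append(np.vstack(row))
cv2.imwrite("pics/chk1.png",np.hstack(out[:2])); cv2.imwrite("pics/chk2.png",np.hstack(out[2:]))
```

```text
39.1917
yellow base (0.5512, 0.3785) rim centre [0.5504 0.3763] rim r 0.0181
green base (0.6487, 0.1127) rim centre [0.6462 0.1118] rim r 0.0245
red base (0.6237, -0.1522) rim centre [ 0.6249 -0.1535] rim r 0.025
blue base (0.548, -0.3912) rim centre [ 0.5484 -0.3898] rim r 0.032
```

View pics/chk1.png

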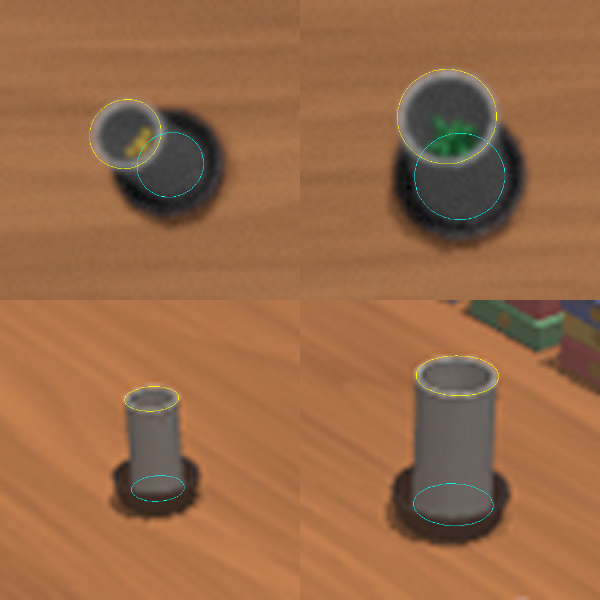

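View pics/chk2.png

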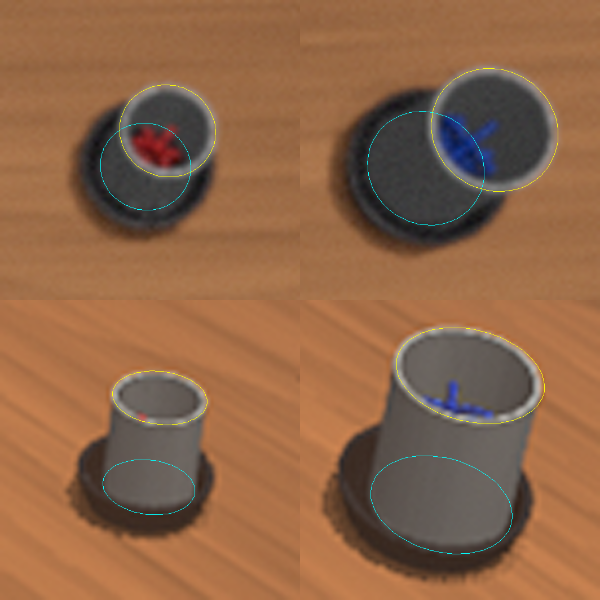

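```bash
python3 -c "
from plant import *
hand_in(); print(read_clock())"
```

```text
the job is handed in; nothing more can be done
the job is handed in; nothing more can be done
```

All four flasks are in their bases and the job is handed in; the last clock reading before that was 39.2 s of the 104 s allowed.

| Flask | Tree |
|---|---|
| small | yellow |
| medium tall | green |
| large | blue |
| medium short | red |

**Lowering:** each flask was let down slowly until light contact, 7 to 15 N, with its lower end at about the 8 mm floor height.

**Last checks:** I drew each flask upright and fully home over the top and side pictures. All four matched. The rim centres measured from the top view lay about 1.5 to 2.6 mm from the planned centres, against a calibration good to about 2 mm. In the pictures every wax was below its rim.

**Not touched:** the robot never went to the loupe, the setter's block or the purple look-alike. The loupe looks undisturbed in the later pictures. I did not measure any of the three again at the end.

**Disagreement:** when first measured, the bases' near and far edges disagreed by 5 to 8 mm because shadow blurred the dark rubber. I used the mean of the two, and the final check bore it out.

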